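# Square a plate up to the fence and red stop of a drilling board

### The arm

A 7-joint arm with a two-finger parallel gripper is mounted at the origin on the work surface. World frame = base frame: x ahead of the robot, y to its left, z up, the work surface at z = 0. Lengths are in m, angles in rad, forces in N, time in s.
With the tool pointing down it reaches from about 0.4 to 0.875 m from the base axis. Payload 19.3 kg.
Tool frame: the origin (TCP) lies at the very end of the fingers, on their centre line; the grasp point (between the pads) lies 19 mm behind it; z points along the fingers, y is the line along which they close (so a half turn about z gives the same grasp; the last joint's range is limited). The gripper opens to 85 mm and grips with 20 to 120 N. Pads are 22 mm wide; open, the fingers measure 114 mm over their backs; the gripper's body (76 mm by 85 mm) begins 54 mm behind the grasp point. The pads swing forward as they close: fully open they stand 13 mm farther back than shut.
Start: joints at [-1.289, 0.521, -0.036, 1.599, 0.021, 1.021, -0.113], TCP at [0.215, 0.587, 0.231] pointing down, gripper open.
Joint ranges: [-2.91, 2.91], [-0.3, 2.13], [-1.5, 1.42], [0.17, 2.43], [-1.26, 4.41], [0.16, 1.93], [-2.52, 2.52]. Speed limits (rad/s): [1.89, 1.89, 2.39, 2.39, 3.01, 3.01, 3.01].

### API

Orientations are given as [roll, pitch, yaw] about the fixed x, y, z axes, in that order (R = Rz(yaw) Ry(pitch) Rx(roll)).
In Python, from workcell import bot gives the robot as it stands. The module is installed in compiled form; this text tells all that it offers.
- The arm moves only by the tool apply_moves, never from a script. Its arguments are lists of equal length, an entry for each row: "claw": the finger opening in m, from 0 to 0.0854; "xyz": the shift along the tool's x, y, z in m, a list of three; "twist": the turn, a rotation vector about the tool's x, y, z in rad, a list of three. A call has 1 to 20 rows; each row shifts and turns the commanded pose from where the row before left it, along the tool's axes as they then stand; what a row does not reach is not made up. A row lasts 1/10 s, in which the tool goes at most 50 mm and 8.59 degrees, less where a joint would pass 70% of its speed; a pose out of reach is approached as far as the arm can. A call with a gripper value outside its range is refused whole. The fingers move at their own pace and stop on an object; "force" is the grip in N (left out, the last holds). Time passes only in rows, so rows that do not move let the fingers close. It gives the time, the measured TCP pose, the force, the opening and the grip force at its end, in the units of the state.
- bot.observe(): the state, without advancing time (a new reading comes with each control period).
- bot.grab_frame(name): name is "scene" or "top" or "wrist"; returns a dict with "img" (400x640x3 uint8, red, green, blue), "vfov" (degrees; the focal length in pixels is half the picture's height over the tangent of half this angle, whatever the lens; pixels are square), "cx", "cy" (the principal point, pixels), "view" (4x4, takes a point from world to camera coordinates). Camera axes: x right, y up, looking along -z (the intrinsics and any distortion apply to the point x, -y, -z); pixel columns grow to the right and rows downward; lengths in m; the calibration is good to about 2 mm. The wrist camera is an equidistant fisheye: a pixel r from the principal point sees the ray r / f radians off the axis. A picture is of the moment at which its call begins. There is no depth.
- bot.job_done(): hands the job in; it is judged then, once.
Trained networks look in the newest picture that a camera, given by its name, has taken for a name from the list of things; names that differ only in an ending like _2 or _b are one class to them, and where a whole thing is asked for, a point or a joint stands for the part that bears it (a point fixed in the world has none). Each returns a list of dicts, best first, with "score" (0 to 1); they miss things now and then, are a little off and sometimes report something else, mostly with a low value. They report only what shows in the picture. A call takes as long as a camera call. They do not tell look-alikes from the thing itself.
- bot.find_in(camera, query): "position" ([x, y, z] in m, in world coordinates, good to about 4 mm: the middle of the surface that is visible of it).
The state is a dict: "clock": time; "qpos": joint angles; "qd": joint speeds; "joint_efforts": joint torques, N m; "position": TCP position; "tool_rot": TCP orientation; "force": force on the tool from outside, world axes, zero at the start; "moment": the same for the moment, N m; "grip_width": finger opening in m; "finger_force": force on a finger pad.
Only numpy, scipy, OpenCV 4.12 (cv2) and the standard library are available. Lean on these libraries where they do the work, as an engineer would, in place of code of your own. Each camera call takes 0.05 s, during which the arm holds its last target. There are 200 camera calls.

### The job

Get the aluminium plate in position for drilling: push it along the wooden drilling board with the fingers until its far edge lies flush along the steel fence and its side is flush against the red stop, not the black one. Only slide it, never lift it off the board, and leave the nut, the copper slug, the brass channel and the can where they are.

Things in the scene. Friction and masses are not known exactly. Their poses are not given: they have to be found in the camera images.
- board: fixed dark wooden drilling board, 250 (x) x 420 (y) x 18 mm, lying on the bench, turned up to 0.2 rad. Origin at the centre of its underside, top at z = 18 mm; its x points away from the robot. The steel fence runs along its whole far side, along y: the near face, where the plate goes, is at board x = +80 mm; it is 20 mm thick and stands 28 mm above the board's top.
- red_stop: red end stop, fixed at the left or right end of the fence: a block 80 (x) x 30 (y) x 30 (z) mm with a round red knob, 42 mm high in all. Origin at the centre of its underside, on the board's top, at board x = +40 mm; axes parallel to the board's. Its working face looks to the middle of the board and is 15 mm from the origin.
- black_stop: black end stop, the same shape and size as the red one, fixed at the other end of the fence; not used.
- plate: loose aluminium plate, 90 (x) x 100 (y) x 20 (z) mm, about 0.5 kg, with a flat brass and dark disc on top. It lies on the board, clear of fence and stops, turned up to 0.35 rad from the board. Origin at the centre of its underside. Its +x side (100 mm long) goes against the fence, its +y or -y side (90 mm long) against the red stop. A push of 2 to 5 N slides it.
- nut: loose steel hexagon nut, 28 mm across, 13 mm high, standing on the near left part of the board; origin at the centre of its underside. Not to be moved.
- slug: loose copper slug, upright cylinder 24 mm in diameter, 30 mm high, on the near right part of the board; origin at the centre of its underside. Not to be moved.
- channel: loose brass channel, 130 (x) x 42 (y) x 34 (z) mm, on the bench left of the board; origin at the centre of its underside. Not to be moved.
- can: upright blue can, 54 mm in diameter, 140 mm high, on the bench right of the board; origin at the centre of its underside. Not to be moved.
Things that resemble listed ones, but are neither listed nor needed, are in the scene too. There is more than one size of the plate; the job needs the largest.

How it is judged:
By the outcome, as a careful person would: the job done as asked, in the order asked, and still so for the second after the job is handed in, with the robot touching nothing.
It also fails if it takes over 48 s, if anything falls off the work surface, if the arm or the gripper's body presses on something with over 40 N, if the wrist force passes 120 N, or if a joint passes its speed limit or range.

## Working session

There is one attempt and no reset: what is moved stays moved. The work goes in short steps, Python scripts to look and compute and a tool call to move; the robot and the scene stay as the last step left them, time stands still between calls to the robot, and variables do not carry over. Pictures are saved under pics/ and viewed, at most 10 in all, crops included, and the job is handed in when it is done.

Besides the shell and the picture viewer there is one more tool, called after "Emit:" as name(argument=value, ...) on one line, values as JSON. apply_moves: Moves the arm, as the interface text tells. Its arguments: {"type":"object","properties":{"claw":{"type":"array"},"xyz":{"type":"array"},"twist":{"type":"array"},"force":{"type":"number"}},"required":["claw","xyz","twist"]}

```bash
mkdir -p pics; cat > h.py <<'E'
import numpy as np, cv2
from workcell import bot
def snap(cam,fn):
    f=bot.grab_frame(cam); cv2.imwrite('pics/'+fn,f['img'][:,:,::-1]); 
    np.savez('pics/'+fn[:-4]+'.npz',**{k:np.array(v) for k,v in f.items()}); return f
def ray(f,u,v):
    fl=200/np.tan(np.radians(float(f['vfov']))/2)
    d=np.array([(u-f['cx'])/fl,-(v-f['cy'])/fl,-1]); V=np.array(f['view']); R=V[:3,:3]
    return -R.T@V[:3,3], R.T@d
def px2w(f,u,v,z):
    o,d=ray(f,u,v); return o+d*(z-o[2])/d[2]
def w2px(f,p):
    fl=200/np.tan(np.radians(float(f['vfov']))/2)
    V=np.array(f['view']); c=V[:3,:3]@np.array(p)+V[:3,3]
    return f['cx']+fl*c[0]/-c[2], f['cy']-fl*c[1]/-c[2]
E
python3 - <<'E'
from h import *
np.set_printoptions(precision=3,suppress=True)
s=bot.observe(); print(s['clock'],s['position'],s['tool_rot'],s['force'])
f=snap('top','t1.png'); g=snap('scene','s1.png')
print(f['vfov'],f['view'])
for n in ['board','red_stop','black_stop','plate','nut','slug','channel','can']:
    r=bot.find_in('top',n); print(n,[(np.round(a['position'],3),round(a['score'],2)) for a in r[:4]])
E
```

```text
0.0 [0.215 0.586 0.231] [-3.14  0.    2.79] [-0.081 -0.256 -0.17 ]
43.89689916299244 [[ 0.02  -1.     0.01  -0.016]
 [ 0.998  0.021  0.064 -0.513]
 [-0.064  0.009  0.998 -1.341]
 [ 0.     0.     0.     1.   ]]
board [(array([0.557, 0.004, 0.023]), 0.73)]
red_stop [(array([0.635, 0.15 , 0.052]), 0.65), (array([ 0.605, -0.185,  0.053]), 0.65)]
black_stop [(array([ 0.604, -0.185,  0.051]), 0.94), (array([ 0.542, -0.032,  0.037]), 0.39)]
plate [(array([0.326, 0.112, 0.016]), 0.97), (array([ 0.542, -0.034,  0.035]), 0.8), (array([ 0.332, -0.086,  0.017]), 0.71)]
nut [(array([0.491, 0.152, 0.03 ]), 0.39)]
slug [(array([0.518, 0.403, 0.028]), 0.55)]
channel [(array([0.519, 0.404, 0.031]), 0.71)]
can [(array([ 0.486, -0.39 ,  0.132]), 0.71)]
```

View pics/t1.png

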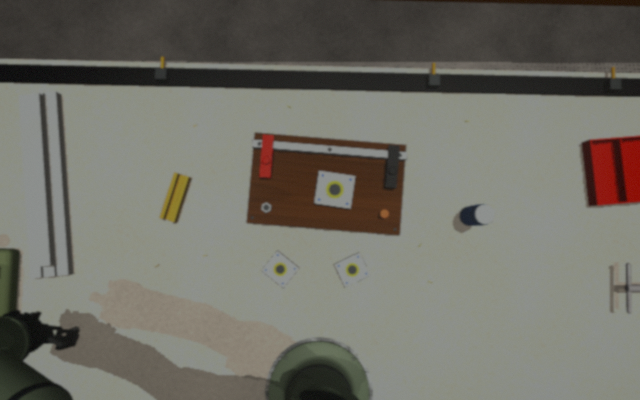

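View pics/s1.png

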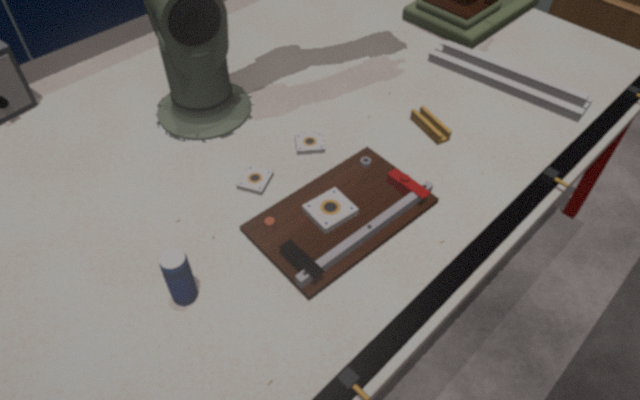

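The top view shows the board in the middle, with the red stop at its left end (266,157) and the black one on the right (391,168). The large plate is at (335,189), the nut at (266,208) and the slug at (384,214). The two small plates on the bench, at (280,269) and (352,269), are decoys. Next I'll measure the plate and board poses.

```bash
cat >> h.py <<'E'
def rectify(f,z,x0,x1,y0,y1,s=0.0005):
    # rows: x decreasing from x1; cols: y decreasing from y1
    W=int((y1-y0)/s);H=int((x1-x0)/s)
    src=np.float32([w2px(f,(x1,y1,z)),w2px(f,(x1,y0,z)),w2px(f,(x0,y0,z)),w2px(f,(x0,y1,z))])
    M=cv2.getPerspectiveTransform(src,np.float32([[0,0],[W,0],[W,H],[0,H]]))
    return cv2.warpPerspective(f['img'],M,(W,H),flags=cv2.INTER_CUBIC)
def board_pose(f):
    r=rectify(f,0.018,.4,.75,-.27,.27); h=cv2.cvtColor(r,cv2.COLOR_RGB2HSV).astype(int)
    return r,h
E
python3 - <<'E'
from h import *
f=dict(np.load('pics/t1.npz'))
# plate
r=rectify(f,0.038,.4,.75,-.27,.27)
g=r.max(2)
sub=g.copy(); m=(g>105).astype(np.uint8)
n,l,st,c=cv2.connectedComponentsWithStats(m)
for i in range(1,n):
    if 15000<st[i,4]<80000 :
        cs,_=cv2.findContours((l==i).astype(np.uint8),cv2.RETR_EXTERNAL,cv2.CHAIN_APPROX_NONE)
        b=cv2.minAreaRect(cs[0]); print('comp',st[i],'centre xy',.75-b[0][1]*.0005,.27-b[0][0]*.0005,'size',np.array(b[1])*.5,b[2])
# board (z=.018) : dark/non-bench
r2=rectify(f,0.018,.4,.75,-.27,.27); hsv=cv2.cvtColor(r2,cv2.COLOR_RGB2HSV)
m=((hsv[...,1]>90)|(hsv[...,2]<80)).astype(np.uint8)
m=cv2.morphologyEx(m,cv2.MORPH_CLOSE,np.ones((90,90)))
cs,_=cv2.findContours(m,cv2.RETR_EXTERNAL,cv2.CHAIN_APPROX_NONE); cc=max(cs,key=cv2.contourArea)
b=cv2.minAreaRect(cc);print('board',.75-b[0][1]*.0005,.27-b[0][0]*.0005,np.array(b[1])*.5,b[2])
cv2.imwrite('pics/r1.png',cv2.resize(r[:,:,::-1],None,fx=.72,fy=.72))
E
```

```text
comp [  496   308   217   199 32780] centre xy 0.5464070129394532 -0.03203179931640626 size [101.40039062  90.31232452] 7.266953945159912
board 0.562426025390625 -0.010352447509765605 [415.75015259 247.58876038] 3.6329505443573
```

View pics/r1.png

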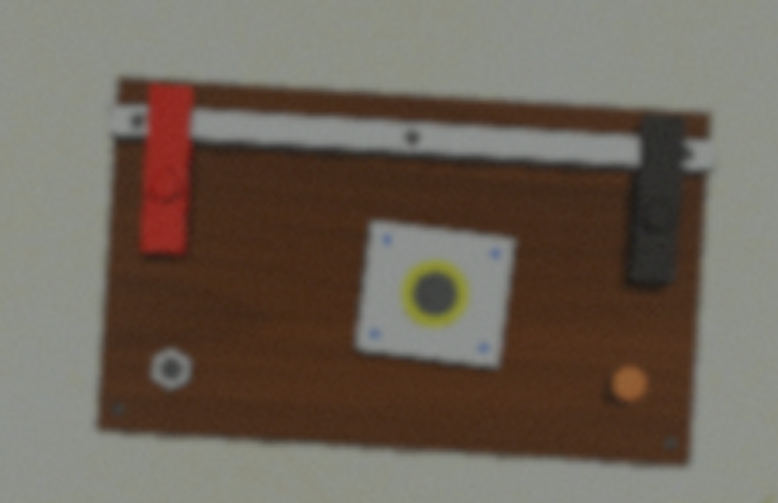

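The rectified view puts the plate at (435,294) and rotated about -0.06 rad from the board. The nut is at (171,368), the slug at (629,383), and the red stop's inner corner at (187,254). In the board frame the plate is at (-15,-23) mm and its goal is about (35,100). I'll push it square to the fence with two fingers first, then along the fence to the red stop.

Emit:
apply_moves(claw=[0.05, 0.05, 0.05, 0.05, 0.05, 0.05, 0.05, 0.05, 0.05, 0.05, 0.05, 0.05, 0.05, 0.05, 0.05, 0.05, 0.05, 0.05, 0.05, 0.05], xyz=[[0, 0, 0], [0, 0, 0], [-0.0165, -0.033, 0.006], [-0.0165, -0.033, 0.006], [-0.0165, -0.033, 0.006], [-0.0165, -0.033, 0.006], [-0.0165, -0.033, 0.006], [-0.0165, -0.033, 0.006], [-0.0165, -0.033, 0.006], [-0.0165, -0.033, 0.006], [-0.0165, -0.033, 0.006], [-0.0165, -0.033, 0.006], [-0.0165, -0.033, 0.006], [-0.0165, -0.033, 0.006], [-0.0165, -0.033, 0.006], [-0.0165, -0.033, 0.006], [-0.0165, -0.033, 0.006], [-0.0165, -0.033, 0.006], [-0.0165, -0.033, 0.006], [-0.0165, -0.033, 0.006]], twist=[[0, 0, -0.144], [0, 0, -0.144], [0, 0, 0], [0, 0, 0], [0, 0, 0], [0, 0, 0], [0, 0, 0], [0, 0, 0], [0, 0, 0], [0, 0, 0], [0, 0, 0], [0, 0, 0], [0, 0, 0], [0, 0, 0], [0, 0, 0], [0, 0, 0], [0, 0, 0], [0, 0, 0], [0, 0, 0], [0, 0, 0]], force=20)

```text
clock: 2.5
position: [0.4744, -0.0265, 0.1232]
tool_rot: [3.142, 0.0, 3.078]
force: [0.7, 1.0, 0.7]
grip_width: 0.0497
finger_force: 0.0
```

Emit:
apply_moves(claw=[0.05, 0.05, 0.05, 0.05, 0.05], xyz=[[0, 0, 0.03], [0, 0, 0.03], [0, 0, 0.025], [0, 0, 0.012], [0, 0, 0]], twist=[[0, 0, 0], [0, 0, 0], [0, 0, 0], [0, 0, 0], [0, 0, 0]])

```text
clock: 3.0
position: [0.4733, -0.025, 0.0253]
tool_rot: [-3.141, -0.002, 3.078]
force: [-0.2, 0.1, 0.5]
grip_width: 0.0504
finger_force: 0.0
```

```bash
python3 - <<'E'
from h import *
snap('wrist','w1.png'); s=bot.observe(); print(s['clock'],s['position'],s['force'])
E
```

```text
3.05 [ 0.47379766 -0.02500761  0.02637601] [-0.083579   -0.21887542  0.64638197]
```

View pics/w1.png

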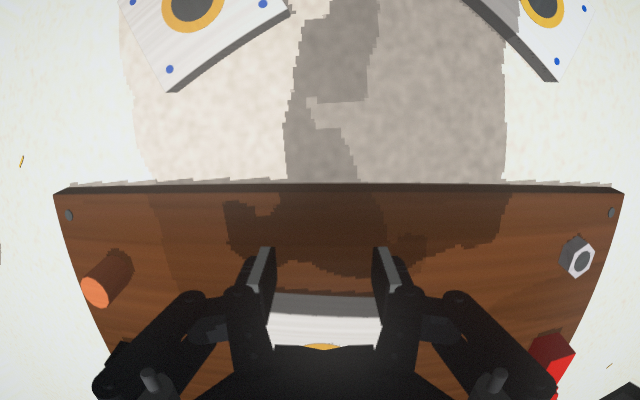

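The wrist view shows both fingers, at (258,270) and (385,270), between the board's near edge and the plate's near side. The slug and nut are well clear of them. I'll push toward the fence.

Emit:
apply_moves(claw=[0.05, 0.05, 0.05, 0.05, 0.05, 0.05, 0.05, 0.05, 0.05, 0.05, 0.05, 0.05, 0.05, 0.05], xyz=[[-0.005, 0, 0], [-0.005, 0, 0], [-0.004, 0, 0], [-0.004, 0, 0], [-0.004, 0, 0], [-0.004, 0, 0], [-0.005, 0, 0], [-0.005, 0, 0], [-0.005, 0, 0], [-0.005, 0, 0], [-0.004, 0, 0], [-0.003, 0, 0], [-0.003, 0, 0], [0, 0, 0]], twist=[[0, 0, 0], [0, 0, 0], [0, 0, 0], [0, 0, 0], [0, 0, 0], [0, 0, 0], [0, 0, 0], [0, 0, 0], [0, 0, 0], [0, 0, 0], [0, 0, 0], [0, 0, 0], [0, 0, 0], [0, 0, 0]])

```text
clock: 4.45
position: [0.5303, -0.0286, 0.0263]
tool_rot: [3.142, 0.001, 3.078]
force: [-0.2, 0.8, 0.5]
grip_width: 0.0498
finger_force: 0.0
```

Emit:
apply_moves(claw=[0.05, 0.05, 0.05, 0.05], xyz=[[-0.002, 0, 0], [-0.002, 0, 0], [-0.002, 0, 0], [-0.002, 0, 0]], twist=[[0, 0, 0], [0, 0, 0], [0, 0, 0], [0, 0, 0]])

```text
clock: 4.85
position: [0.5379, -0.0292, 0.0263]
tool_rot: [-3.142, -0.0, 3.078]
force: [-2.8, 0.4, 0.8]
grip_width: 0.0503
finger_force: 1.4
```

Emit:
apply_moves(claw=[0.05, 0.05, 0.05], xyz=[[-0.001, 0, 0], [-0.001, 0, 0], [-0.001, 0, 0]], twist=[[0, 0, 0], [0, 0, 0], [0, 0, 0]])

```text
clock: 5.15
position: [0.5408, -0.0293, 0.0263]
tool_rot: [-3.142, -0.0, 3.078]
force: [-3.0, -0.3, 1.3]
grip_width: 0.0501
finger_force: 1.4
```

```bash
python3 - <<'E'
from h import *
s=bot.observe(); print(s['clock'],s['position'],s['force'],s['moment'])
E
```

```text
5.15 [ 0.54077425 -0.02931634  0.02629127] [-3.04653017 -0.26657303  1.25681838] [0.01144696 0.58782485 0.00832249]
```

Emit:
apply_moves(claw=[0.05, 0.05, 0.05], xyz=[[-0.001, 0, 0], [-0.001, 0, 0], [-0.001, 0, 0]], twist=[[0, 0, 0], [0, 0, 0], [0, 0, 0]])

```text
clock: 5.45
position: [0.5422, -0.0295, 0.0261]
tool_rot: [-3.141, -0.003, 3.078]
force: [-14.1, 1.3, 11.0]
grip_width: 0.0498
finger_force: 7.7
```

The force rose to 14 N at the fence. Now I'll back off, lift, and go round to the plate's -y side with the tool turned 90°.

Emit:
apply_moves(claw=[0.05, 0.05, 0.05, 0.03, 0.03, 0.03, 0.03, 0.03, 0.03, 0.03, 0.03, 0.03, 0.03, 0.03, 0.03, 0.03, 0.03, 0.03], xyz=[[0.012, 0, 0], [0, 0, -0.03], [0, 0, -0.03], [-0.02, -0.028, 0], [-0.02, -0.028, 0], [-0.02, -0.028, 0], [0, 0, 0], [0, 0, 0], [0, 0, 0], [0, 0, 0], [0, 0, 0], [0, 0, 0], [0, 0, 0], [0, 0, 0], [0, 0, 0], [0, 0, 0], [0, 0, 0], [0, 0, 0]], twist=[[0, 0, 0], [0, 0, 0], [0, 0, 0], [0, 0, 0], [0, 0, 0], [0, 0, 0], [0, 0, 0.1428], [0, 0, 0.1428], [0, 0, 0.1428], [0, 0, 0.1428], [0, 0, 0.1428], [0, 0, 0.1428], [0, 0, 0.1428], [0, 0, 0.1428], [0, 0, 0.1428], [0, 0, 0.1428], [0, 0, 0.1428], [0, 0, 0]])

```text
clock: 7.25
position: [0.5867, -0.1162, 0.0863]
tool_rot: [3.141, 0.001, 1.505]
force: [0.1, 0.5, -0.3]
grip_width: 0.0299
finger_force: 0.0
```

```bash
python3 - <<'E'
from h import *
s=bot.observe(); print(s['clock'],s['position'],s['tool_rot'],s['qpos'])
snap('wrist','w2.png'); snap('top','t2.png')
E
```

```text
7.25 [ 0.58670629 -0.11620126  0.08626501] [3.14107374e+00 6.38459891e-04 1.50490859e+00] [-0.19374255  0.71479194  0.43094171  1.80123834 -0.42801081  0.71853482
  0.40521626]
```

View pics/w2.png

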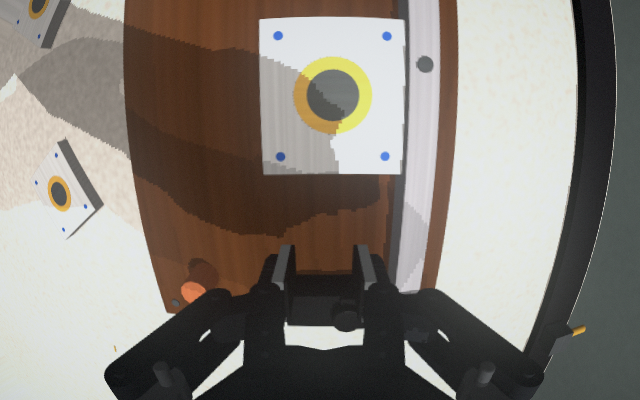

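The wrist view shows the plate at (333,95), flush or nearly so along the fence. The fingers are centred on its -y side, with the slug at (193,292) clear. I'll descend and push toward the red stop.

Emit:
apply_moves(claw=[0.03, 0.03, 0.03, 0.03, 0.03, 0.03, 0.03, 0.03, 0.03, 0.03, 0.03, 0.03, 0.03, 0.03, 0.03, 0.03, 0.03, 0.03, 0.03, 0.03], xyz=[[0, 0, 0.03], [0, 0, 0.02], [0, 0, 0.01], [0.006, 0, 0], [0.006, 0, 0], [0.004, 0, 0], [0.004, 0, 0], [0.006, 0, 0], [0.008, 0, 0], [0.008, 0, 0], [0.008, 0, 0], [0.008, 0, 0], [0.008, 0, 0], [0.008, 0, 0], [0.008, 0, 0], [0.008, 0, 0], [0.008, 0, 0], [0.008, 0, 0], [0.006, 0, 0], [0.004, 0, 0]], twist=[[0, 0, 0], [0, 0, 0], [0, 0, 0], [0, 0, 0], [0, 0, 0], [0, 0, 0], [0, 0, 0], [0, 0, 0], [0, 0, 0], [0, 0, 0], [0, 0, 0], [0, 0, 0], [0, 0, 0], [0, 0, 0], [0, 0, 0], [0, 0, 0], [0, 0, 0], [0, 0, 0], [0, 0, 0], [0, 0, 0]])

```text
clock: 9.35
position: [0.5937, 0.0001, 0.0263]
tool_rot: [-3.142, -0.0, 1.507]
force: [-0.4, -2.8, 1.2]
grip_width: 0.0298
finger_force: 1.4
```

Emit:
apply_moves(claw=[0.03, 0.03, 0.03, 0.03, 0.03, 0.03, 0.03], xyz=[[0.005, 0, 0], [0.005, 0, 0], [0.005, 0, 0], [0.003, 0, 0], [0.002, 0, 0], [0.002, 0, 0], [0.001, 0, 0]], twist=[[0, 0, 0], [0, 0, 0], [0, 0, 0], [0, 0, 0], [0, 0, 0], [0, 0, 0], [0, 0, 0]])

```text
clock: 10.05
position: [0.5951, 0.0225, 0.0263]
tool_rot: [-3.141, 0.0, 1.507]
force: [0.1, -1.6, 0.7]
grip_width: 0.0297
finger_force: 1.1
```

Emit:
apply_moves(claw=[0.03, 0.03, 0.03], xyz=[[0.001, 0, 0], [0.001, 0, 0], [0.001, 0, 0]], twist=[[0, 0, 0], [0, 0, 0], [0, 0, 0]])

```text
clock: 10.35
position: [0.5953, 0.0253, 0.0263]
tool_rot: [-3.142, 0.0, 1.507]
force: [0.5, -1.1, -0.1]
grip_width: 0.0301
finger_force: 1.0
```

Emit:
apply_moves(claw=[0.03, 0.03, 0.03, 0.03], xyz=[[0.001, 0, 0], [0.001, 0, 0], [0.001, 0, 0], [0.001, 0, 0]], twist=[[0, 0, 0], [0, 0, 0], [0, 0, 0], [0, 0, 0]])

```text
clock: 10.75
position: [0.5956, 0.0294, 0.0263]
tool_rot: [-3.142, 0.0, 1.507]
force: [0.5, -6.9, -0.6]
grip_width: 0.0301
finger_force: 3.7
```

```bash
python3 - <<'E'
from h import *
s=bot.observe(); print(s['clock'],s['position'],s['force'])
snap('wrist','w3.png')
E
```

```text
10.75 [0.59557959 0.02936999 0.02626191] [ 0.48632279 -6.86892726 -0.56317389]
```

View pics/w3.png

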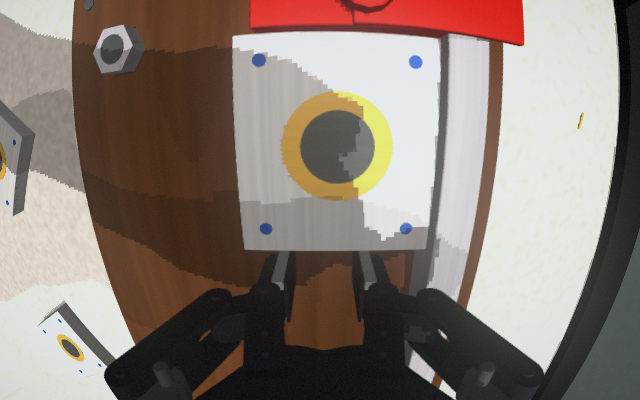

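The wrist view shows the plate's upper edge at the red stop (row 36) and its right edge beside the fence at columns 427–445. A thin dark strip remains there, so I'll seat the plate a little harder and then re-press it toward the fence.

Emit:
apply_moves(claw=[0.03, 0.03, 0.03, 0.03, 0.03, 0.03, 0.03, 0.03, 0.03, 0.05, 0.05, 0.05, 0.05, 0.05, 0.05, 0.05, 0.05, 0.05, 0.05, 0.05], xyz=[[0.001, 0, 0], [0.001, 0, 0], [0, 0, 0], [-0.015, 0, 0], [0, 0, -0.03], [0, 0, -0.03], [0.025, -0.028, 0], [0.025, -0.028, 0], [0.017, -0.028, 0], [0, 0, 0], [0, 0, 0], [0, 0, 0], [0, 0, 0], [0, 0, 0], [0, 0, 0], [0, 0, 0], [0, 0, 0], [0, 0, 0], [0, 0, 0], [0, 0, 0]], twist=[[0, 0, 0], [0, 0, 0], [0, 0, 0], [0, 0, 0], [0, 0, 0], [0, 0, 0], [0, 0, 0], [0, 0, 0], [0, 0, 0], [0, 0, -0.1428], [0, 0, -0.1428], [0, 0, -0.1428], [0, 0, -0.1428], [0, 0, -0.1428], [0, 0, -0.1428], [0, 0, -0.1428], [0, 0, -0.1428], [0, 0, -0.1428], [0, 0, -0.1428], [0, 0, -0.1428]])

```text
clock: 12.8
position: [0.5152, 0.0881, 0.0865]
tool_rot: [3.141, 0.0, 3.083]
force: [-0.3, -0.2, -0.1]
grip_width: 0.05
finger_force: 0.0
```

```bash
python3 - <<'E'
from h import *
s=bot.observe(); p=s['position'];print(s['clock'],p,s['tool_rot'],s['qpos'])
t=-.0634;d=p[:2]-[.5624,-.0104];print('board',d[0]*np.cos(t)+d[1]*np.sin(t),-d[0]*np.sin(t)+d[1]*np.cos(t))
E
```

```text
12.8 [0.51524352 0.08812739 0.08645607] [3.14133522e+00 9.10627172e-05 3.08342240e+00] [-0.30400404  0.57415161  0.02878465  1.98538681 -0.02881586  0.58226257
  1.25686005]
board -0.053304194069567386 0.09534171435111205
```

Emit:
apply_moves(claw=[0.05, 0.05, 0.05, 0.05, 0.05, 0.05, 0.05, 0.05, 0.05, 0.05, 0.05], xyz=[[-0.013, -0.005, 0], [0, 0, 0.03], [0, 0, 0.02], [0, 0, 0.01], [-0.005, 0, 0], [-0.005, 0, 0], [-0.004, 0, 0], [-0.002, 0, 0], [-0.002, 0, 0], [-0.001, 0, 0], [-0.001, 0, 0]], twist=[[0, 0, 0.004], [0, 0, 0], [0, 0, 0], [0, 0, 0], [0, 0, 0], [0, 0, 0], [0, 0, 0], [0, 0, 0], [0, 0, 0], [0, 0, 0], [0, 0, 0]])

```text
clock: 13.9
position: [0.5479, 0.0814, 0.0265]
tool_rot: [3.142, 0.0, 3.074]
force: [-0.8, 0.4, -0.0]
grip_width: 0.0501
finger_force: 0.0
```

Emit:
apply_moves(claw=[0.05, 0.05, 0.05], xyz=[[-0.001, 0, 0], [-0.001, 0, 0], [-0.001, 0, 0]], twist=[[0, 0, 0.002], [0, 0, 0.002], [0, 0, 0]])

```text
clock: 14.2
position: [0.5489, 0.0813, 0.0261]
tool_rot: [-3.141, -0.004, 3.07]
force: [-14.7, 1.2, 12.3]
grip_width: 0.0502
finger_force: 7.8
```

Emit:
apply_moves(claw=[0.05, 0.05, 0.05, 0.05], xyz=[[0, 0, 0], [-0.001, 0, 0], [0, 0, 0], [0, 0, 0]], twist=[[0, 0, -0.005], [0, 0, 0], [0, 0, 0], [0, 0, 0]])

```text
clock: 14.6
position: [0.5489, 0.0813, 0.0258]
tool_rot: [-3.141, -0.006, 3.076]
force: [-15.9, 1.3, 8.9]
grip_width: 0.0501
finger_force: 8.0
```

```bash
python3 - <<'E'
from h import *
s=bot.observe(); print(s['position'],s['tool_rot'],s['force'],s['moment'])
E
```

```text
[0.54894455 0.08131869 0.02582319] [-3.14073047 -0.00557952  3.07561727] [-15.93347317   1.28577905   8.93252016] [0.5795967  3.36323781 0.31576973]
```

Firmly seated against the fence. I'll back off, lift, and check the fit from above.

Emit:
apply_moves(claw=[0.05, 0.05, 0.05, 0.05, 0.05, 0.05, 0.05, 0.05], xyz=[[0.004, 0, 0], [0.008, 0, 0], [0, 0, -0.03], [0, 0, -0.04], [0, 0, -0.04], [-0.03, 0.0, -0.02], [-0.03, 0.0, -0.02], [0, 0, 0]], twist=[[0, 0, 0], [0, 0, 0], [0, 0, 0], [0, 0, 0], [0, 0, 0], [0, 0, 0], [0, 0, 0], [0, 0, 0]])

```text
clock: 15.4
position: [0.6034, 0.0776, 0.179]
tool_rot: [3.141, 0.006, 3.074]
force: [-1.2, 0.6, -0.5]
grip_width: 0.0496
finger_force: 0.0
```

```bash
python3 - <<'E'
from h import *
s=bot.observe(); print(s['clock'],s['position'],s['tool_rot'])
f=snap('wrist','w4.png')
cv2.imwrite('pics/w4.png',f['img'][:,:,::-1])
E
```

```text
15.4 [0.60338844 0.07758927 0.17899947] [3.14050565 0.00587105 3.07358786]
```

View pics/w4.png

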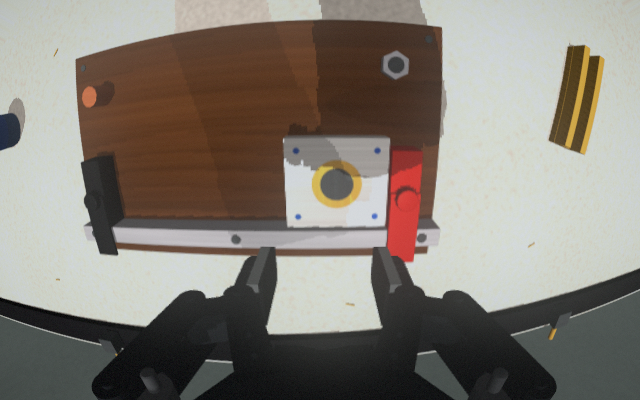

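The wrist view shows the plate at (337,182) up against both the fence and the red stop (390,205). The nut (396,65) and slug (90,97) haven't moved. I'll measure the remaining gaps in a rectified crop.

```bash
python3 - <<'E'
from h import *
f=dict(np.load('pics/w4.npz'))
fl=200/np.tan(np.radians(float(f['vfov']))/2); V=f['view']; t=-.0634; c0=np.array([.5624,-.0104])
print('cam',-V[:3,:3].T@V[:3,3])
def rect(z,bx0,bx1,by0,by1,s=.00025):
    H=int((bx1-bx0)/s);W=int((by1-by0)/s)
    bx=bx1-np.arange(H)*s; by=by1-np.arange(W)*s; BY,BX=np.meshgrid(by,bx)
    P=np.stack([c0[0]+BX*np.cos(t)-BY*np.sin(t),c0[1]+BX*np.sin(t)+BY*np.cos(t),np.full_like(BX,z)],-1)@V[:3,:3].T+V[:3,3]
    x,y,zz=P[...,0],-P[...,1],-P[...,2]; r=np.hypot(x,y); k=np.arctan2(r,zz)*fl/r
    return cv2.remap(f['img'],(f['cx']+k*x).astype(np.float32),(f['cy']+k*y).astype(np.float32),cv2.INTER_CUBIC)
a=rect(.038,-.02,.11,.03,.19); b=rect(.048,-.02,.11,.03,.19)
cv2.imwrite('pics/r4.png',np.hstack([cv2.resize(i,None,fx=.6,fy=1) if 0 else cv2.resize(i[:,:,::-1],None,fx=.62,fy=.62) for i in (a,b)]))
E
```

```text
cam [0.5200468  0.08290023 0.32109819]
```

View pics/r4.png

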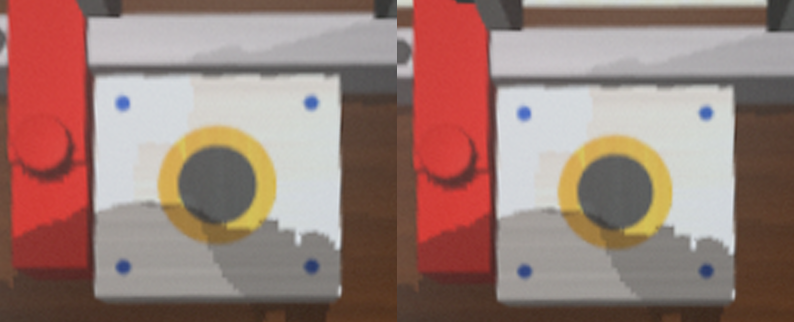

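The crops put the plate's side at about 152.1 mm against 152.3 mm for the stop face, and its far edge at about 80 mm against 79–80 mm for the fence. Both agree within measuring error. One more gentle press toward the red stop will confirm it physically.

Emit:
apply_moves(claw=[0.03, 0.03, 0.03, 0.03, 0.03, 0.03, 0.03, 0.03, 0.03, 0.03, 0.03, 0.03, 0.03, 0.03, 0.03, 0.03, 0.03, 0.03, 0.03, 0.03], xyz=[[0.002, -0.035, 0], [0.002, -0.037, 0], [0, 0, 0], [0, 0, 0], [0, 0, 0], [0, 0, 0], [0, 0, 0], [0, 0, 0], [0, 0, 0], [0, 0, 0], [0, 0, 0], [0, 0, 0], [0, 0, 0], [0, 0, 0.04], [0, 0, 0.04], [0, 0, 0.04], [0, 0, 0.02], [0, 0, 0.012], [0.006, 0, 0], [0.006, 0, 0]], twist=[[0, 0, 0], [0, 0, 0], [0, 0, 0.1425], [0, 0, 0.1425], [0, 0, 0.1425], [0, 0, 0.1425], [0, 0, 0.1425], [0, 0, 0.1425], [0, 0, 0.1425], [0, 0, 0.1425], [0, 0, 0.1425], [0, 0, 0.1425], [0, 0, 0.1425], [0, 0, 0], [0, 0, 0], [0, 0, 0], [0, 0, 0], [0, 0, 0], [0, 0, 0], [0, 0, 0]])

```text
clock: 17.45
position: [0.5918, 0.0187, 0.025]
tool_rot: [3.141, -0.0, 1.507]
force: [0.5, 0.1, 0.3]
grip_width: 0.03
finger_force: 0.0
```

Emit:
apply_moves(claw=[0.03, 0.03, 0.03, 0.03, 0.03, 0.03, 0.03], xyz=[[0.004, 0, 0], [0.003, 0, 0], [0.002, 0, 0], [0.001, 0, 0], [0.001, 0, 0], [0.001, 0, 0], [0, 0, 0]], twist=[[0, 0, 0], [0, 0, 0], [0, 0, 0], [0, 0, 0], [0, 0, 0], [0, 0, 0], [0, 0, 0]])

```text
clock: 18.15
position: [0.5924, 0.0296, 0.0244]
tool_rot: [3.142, 0.001, 1.507]
force: [-0.7, -3.4, 2.4]
grip_width: 0.0299
finger_force: 2.1
```

Emit:
apply_moves(claw=[0.03, 0.03], xyz=[[0.001, 0, 0], [0.001, 0, 0]], twist=[[0, 0, 0], [0, 0, 0]])

```text
clock: 18.35
position: [0.5924, 0.0297, 0.0244]
tool_rot: [3.142, 0.003, 1.506]
force: [-2.2, -17.2, 4.0]
grip_width: 0.0299
finger_force: 8.7
```

There's hard contact on the red stop at the same place as before. I'll back off, lift clear, and do a final check.

Emit:
apply_moves(claw=[0.03, 0.03, 0.03, 0.03, 0.03, 0.03, 0.03, 0.03, 0.03], xyz=[[-0.003, 0, 0], [-0.01, 0, 0], [0, 0, -0.03], [0, 0, -0.04], [0, 0, -0.04], [0, 0, -0.04], [-0.02, 0, -0.02], [-0.02, 0, 0], [0, 0, 0]], twist=[[0, 0, 0], [0, 0, 0], [0, 0, 0], [0, 0, 0], [0, 0, 0], [0, 0, 0], [0, 0, 0], [0, 0, 0], [0, 0, 0]])

```text
clock: 19.25
position: [0.5891, -0.0237, 0.1952]
tool_rot: [3.14, 0.0, 1.504]
force: [0.4, 0.4, -0.1]
grip_width: 0.0299
finger_force: 0.0
```

```bash
python3 - <<'E'
from h import *
s=bot.observe(); print(s['clock'],s['position'])
f=snap('wrist','w5.png')
E
```

```text
19.25 [ 0.58906687 -0.02374973  0.19524494]
```

View pics/w5.png

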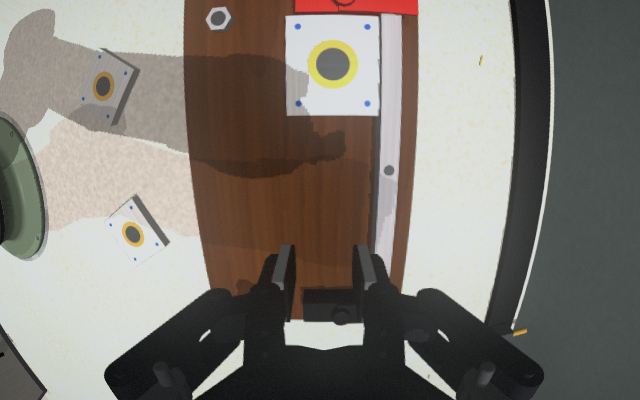

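The last view shows the plate at (333,65), square against the fence (column 380) and the red stop (row 14). The nut at (218,18) is in place. Handing in.

```bash
python3 -c "
from workcell import bot
print(bot.job_done())"
```

```text
the job is handed in; nothing more can be done
None
```

I slid the large plate flush against the steel fence and the red stop (gaps within measuring error) and handed the job in at about 19 s; the gripper never touched the nut, slug, channel or can.

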